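# Fit the battery cell in the leak alarm

### The arm

A 6-joint arm with a two-finger parallel gripper is mounted at the origin on a cart in front of the work surface, level with it; the furniture and walls round the work are solid. World frame = base frame: x ahead of the robot, y to its left, z up, the work surface at z = 0. Lengths are in m, angles in rad, forces in N, time in s.
With the tool pointing down it reaches from about 0.3 to 0.875 m from the base axis. Payload 4.2 kg.
Tool frame: the origin (TCP) lies at the centre of the arm's flange, where the gripper is bolted on; the fingertips stand 173 mm ahead of it and the grasp point (between the pads) lies 155 mm ahead of it; z points along the fingers, y is the line along which they close (so a half turn about z gives the same grasp; the last joint's range is limited). The gripper opens to 85 mm and grips with 20 to 120 N. Pads are 22 mm wide; open, the fingers measure 114 mm over their backs; the gripper's body (76 mm by 85 mm) begins 54 mm behind the grasp point. The pads swing forward as they close: fully open they stand 13 mm farther back than shut.
Start: joints at [-1.353, 0.32, 1.565, -0, 1.257, -0.02], TCP at [0.135, -0.559, 0.405] pointing down, gripper open.
Joint ranges: [-3.11, 3.11], [-0.84, 2.01], [0.21, 2.61], [-1.34, 4.49], [0.05, 2.63], [-2.56, 2.56]. Speed limits (rad/s): [2.57, 2.57, 3.14, 3.14, 3.14, 3.14].

### API

Orientations are given as a unit quaternion [w, x, y, z].
In Python, from bench import arm gives the robot as it stands. The module is installed in compiled form; this text tells all that it offers. Calls block until the motion is done:
- arm.reach(position, orientation): joint-space move of the TCP to a pose.
- arm.movel(position, frame=None, velocity=0.15, max_force=None): straight line of the TCP; frame=None keeps the orientation; velocity is the mean speed in m/s. With max_force (N) it stops when the force on the tool has changed by that much, and returns True; else False.
- arm.move_j(angles): joint-space move.
- arm.command_gripper(opening): finger opening in m; the grip force is fixed at half the most; returns when the fingers have stopped.
- arm.hold(seconds).
- arm.ik(position, orientation): joint angles nearest the present ones, or None.
- arm.observe(): the state.
- arm.snapshot(name): name is "scene" or "side" or "wrist"; returns the picture (384x512x3 uint8, blue, green, red); there is no depth.
- arm.get_calibration(name): a dict with "fx", "fy", "cx", "cy" (pixels), "extrinsics" (4x4, takes a point from world to camera coordinates); the wrist camera has in their place "T_tool_cam" (4x4, takes a point from camera to tool coordinates, whose origin is the TCP and whose axes are the flange's). Camera axes: x right, y up, looking along -z (the intrinsics and any distortion apply to the point x, -y, -z); pixel columns grow to the right and rows downward; lengths in m; the calibration is good to about 2 mm. A picture is of the moment at which its call begins: read the wrist's pose just before it. get_calibration takes no time and is no camera call.
A pose or a line that the arm cannot do raises arm.IKError and nothing moves.
- arm.hand_in(): hands the job in; it is judged then, once.
The state is a dict: "t": time; "joint_positions": joint angles; "joint_vel": joint speeds; "joint_efforts": joint torques, N m; "ee_pos": TCP position; "tcp_rot": TCP orientation; "wrist_force": force on the tool from outside, world axes, zero at the start; "ft_torque": the same for the moment, N m; "width": finger opening in m; "grasp_force": force on a finger pad.
Only numpy, scipy, OpenCV 4.12 (cv2) and the standard library are available. Lean on these libraries where they do the work, as an engineer would, in place of code of your own. Each camera call takes 0.05 s, during which the arm holds its last target. There are 200 camera calls.

### The job

The hydrogen leak alarm lies on its back with its battery bay open. Take the larger of the two cells from the stand, push its flat end back under the hood against the spring contact while its button end is still raised, then press the button end down between the two spring clips until the cell lies fully home and is held. Go gently, never forcing the bay, and leave the smaller cell, the jar and the beaker where they are.

Things in the scene. Friction and masses are not known exactly. Their poses are not given: they have to be found in the camera images.
- large_cell_mid (a point): centre of the larger cell: steel cylinder 34 mm across, 61.5 mm long, 140 g. x axis = cylinder axis toward the button end (last 2.5 mm a low cone, 21 to 10 mm wide); other end flat. Lies level, centre 30 mm above the worktop, on two saddles 7 mm wide centred 23 mm either side of the stand's middle; between them its sides are free down to 5 mm above the worktop
- small_cell_mid (a point): centre of the smaller cell (26 mm in diameter, 50 mm long, same look), lying parallel to the larger one and 85 mm from it in the same stand, on either side; does not fit and must stay
- bay (a point): battery bay, a white sled in the grey alarm. Point on the floor the seated cell lies on (23 mm above the worktop); z up, x along the bay away from the spring. Seated, the cell's x axis lies along this x, its centre at about x = 0.7, z = 17 mm. From x = -20 to 12 mm the bay is open at both sides, its floor 5 mm lower. It stands on rubber mounts and sinks 0.45 mm per N pressed on it, 11 mm at most
- hood_edge (a point): middle of the lower front edge of the hood over the spring pocket, at x = -26, z = 45 mm in the bay's frame (same axes). The hood runs back from here, 45 mm above the floor (top 48 mm); a lead-in flare rises forward from it to x = -20, z = 51 mm. Under it the pocket is 38 mm wide between two walls, back to x = -46 mm; the walls flare outward to x = -20 mm
- clips (a point): midway between the steel spring clips at the button end, at x = 24, z = 22 mm in the bay's frame. Their bars (6 mm thick, 12 mm long) stand 31 mm apart, spread as the cell is pressed between them (9 to 17 N, it varies), then it snaps down and they close above its widest part; flared tops end 32 mm above the floor. After that the flat end may hang a few mm high by friction and need a press too
- end_wall (a point): middle of the top edge of the upright brass plate that the seated button touches, at x = 31.5, z = 19 mm in the bay's frame (same axes); 20 mm wide, with a lead-in flare leaning outward above it to z = 22 mm
- spring (a joint): travel of the brass spring contact (14 mm disc, its middle 17 mm above the bay floor), in m: 0 free with its face at x = -22 mm in the bay's frame, grows as it is pushed back toward -x, 0.021 at most, 0.6 N per mm; about 0.008 with the cell seated
- alarm: the grey alarm, fixed to the worktop, 140 x 80 mm, origin on the worktop under the bay point; its sensor head, 48 mm high, lies behind the spring pocket (from x = -90 to -56 mm)
- septa_jar: small jar with a screw lid, 39 mm wide, 47 mm high, origin at the centre of its underside; stays
- beaker: small empty beaker, 48 mm wide, 58 mm high, origin at the centre of its underside; stays
- large_cell_button (a point): centre of the button's face at the end of the larger cell (30.75 mm from its centre along its x)
There are look-alikes about, which are no part of the job. What is shaped like the part that bears large_cell_mid but brown is not meant.

How it is judged:
By the outcome, as a careful person would: the job done as asked, in the order asked, and still so for the second after the job is handed in, with the robot touching nothing.
It also fails if it takes over 72 s, if anything falls off the work surface, if the arm or the gripper's body presses on something with over 40 N, if the wrist force passes 120 N, or if a joint passes its speed limit or range.

## Working session

There is one attempt and no reset: what is moved stays moved. The work goes in short steps, each a Python script; the robot and the scene stay as the last script left them, time stands still between calls to the robot, and variables do not carry over. Pictures are saved under pics/ and viewed, at most 10 in all, crops included, and the job is handed in when it is done.

```bash
mkdir -p pics; python3 - <<'E'
from bench import arm
import cv2,numpy as np
o=arm.observe();print(o)
for n in("scene","side","wrist"):
    cv2.imwrite(f"pics/{n}0.png",arm.snapshot(n));c=arm.get_calibration(n);print(n,c)
a=cv2.imread("pics/scene0.png");b=cv2.imread("pics/side0.png")
cv2.imwrite("pics/both.png",cv2.resize(np.vstack([a,b]),(800,1200)))
E
```

```text
{'t': 0.0, 'joint_positions': array([-1.35300752e+00,  3.20278744e-01,  1.56570992e+00, -7.82438524e-07,
        1.25738530e+00, -2.00084744e-02]), 'joint_vel': array([-1.90694883e-03, -1.64890642e-04, -3.46169473e-04,  8.36980456e-05,
       -5.96701089e-04, -7.81677637e-04]), 'joint_efforts': array([ 2.66793249e-03, -4.15518379e+01, -2.34161174e+01,  3.63457275e-04,
        8.17656488e-03, -2.81072062e-06]), 'ee_pos': array([ 0.13540526, -0.55864353,  0.40387755]), 'tcp_rot': array([-8.86268536e-04,  9.92939471e-01,  1.18618771e-01, -8.83039430e-05]), 'wrist_force': array([ 0.09527387, -0.9426872 , -0.43725872]), 'ft_torque': array([-0.03517211, -0.00479702,  0.01501419]), 'grasp_force': 0.0, 'width': 0.08522678031207738}
scene {'fx': 367.1581731994121, 'fy': 367.1581731994121, 'cx': 255.47910991107673, 'cy': 196.64292551433587, 'extrinsics': array([[-0.69305314, -0.72076165, -0.01341649,  0.45443374],
       [ 0.31977953, -0.32405942,  0.89035192, -0.1896441 ],
       [-0.64607926,  0.61277087,  0.45507522, -0.61874871],
       [ 0.        ,  0.        ,  0.        ,  1.        ]])}
side {'fx': 473.98654603787287, 'fy': 473.98654603787287, 'cx': 250.78307518674924, 'cy': 191.8846388327691, 'extrinsics': array([[ 0.92084583, -0.38991869,  0.00252544, -0.45141517],
       [ 0.20845575,  0.49774934,  0.84189774, -0.24137844],
       [-0.3295287 , -0.77473158,  0.53963119, -0.74141528],
       [ 0.        ,  0.        ,  0.        ,  1.        ]])}
wrist {'fx': 331.95181279205826, 'fy': 331.95181279205826, 'cx': 259.8782992356353, 'cy': 191.81179770029573, 'T_tool_cam': array([[-1.09076424e-03,  9.58096985e-01,  2.86441927e-01,
         7.14818344e-02],
       [ 9.99999196e-01,  1.23031822e-03, -3.07220439e-04,
         7.06391203e-04],
       [-6.46761698e-04,  2.86441362e-01, -9.58097557e-01,
         3.01829945e-02],
       [ 0.00000000e+00,  0.00000000e+00,  0.00000000e+00,
         1.00000000e+00]])}
```

View pics/scene0.png

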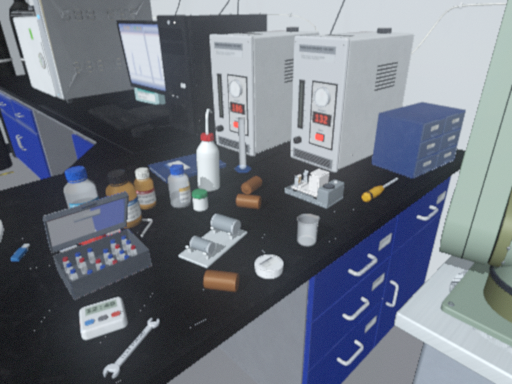

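View pics/side0.png

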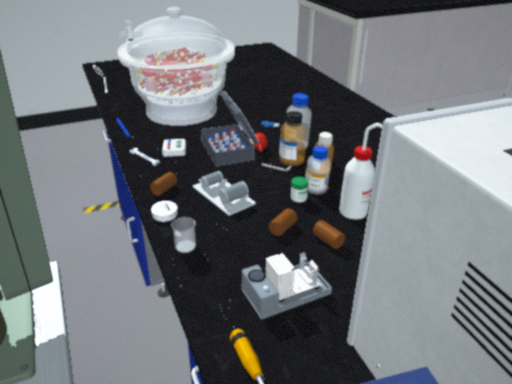

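The scene view shows the stand at about (215,240), with the larger cell at (226,226) and the smaller at (203,245). The alarm is at (315,188), the beaker at (307,230) and the jar at (200,200). In the side view the stand is at (224,193), the alarm at (286,285) and the white hood at (279,274).

```bash
cat > h.py <<'E'
from bench import arm
import cv2,numpy as np
from scipy.spatial.transform import Rotation as R
def quat(M): q=R.from_matrix(M).as_quat(); return np.array([q[3],q[0],q[1],q[2]])
def mat(q): return R.from_quat([q[1],q[2],q[3],q[0]]).as_matrix()
def cam(name,o=None):
    """K dict, cam->world 4x4"""
    c=arm.get_calibration(name)
    if name=="wrist":
        T=np.eye(4);T[:3,:3]=mat(o["tcp_rot"]);T[:3,3]=o["ee_pos"];return c,T@c["T_tool_cam"]
    return c,np.linalg.inv(c["extrinsics"])
def ray(ct,u,v):
    c,T=ct; d=np.array([(u-c["cx"])/c["fx"],-(v-c["cy"])/c["fy"],-1.]); return T[:3,3],T[:3,:3]@d
def onz(ct,u,v,z):
    p,d=ray(ct,u,v); return p+d*(z-p[2])/d[2]
def proj(ct,P):
    c,T=ct; q=np.linalg.inv(T)@np.append(P,1); return np.array([c["cx"]+c["fx"]*q[0]/-q[2], c["cy"]+c["fy"]*q[1]/q[2]])
def tri(rs):
    A=np.zeros((3,3));b=np.zeros(3)
    for p,d in rs:
        d=d/np.linalg.norm(d);M=np.eye(3)-np.outer(d,d);A+=M;b+=M@p
    return np.linalg.solve(A,b)
def down(th):
    """tool z down, tool x axis at world angle th"""
    x=np.array([np.cos(th),np.sin(th),0]);z=np.array([0,0,-1.]);return np.column_stack([x,np.cross(z,x),z])
E
python3 - <<'E'
from h import *
s=cam("scene");d=cam("side")
print("cams",s[1][:3,3],d[1][:3,3])
for n,u,v,z in [("big",226,226,.03),("small",203,245,.03),("alarm",315,192,.02),("hood",318,180,.06),("beaker",307,242,0),("jar",200,208,0),("brown1",248,202,.015)]: print(n,onz(s,u,v,z).round(3))
for n,u,v,z in [("big",235,189,.03),("small",212,182,.03),("alarm",286,290,.02),("hood",279,274,.06),("beaker",184,247,0),("jar",299,198,0)]: print(n,onz(d,u,v,z).round(3))
E
```

```text
cams [-0.02416968  0.64523364  0.4565241 ] [ 0.22168289 -0.63026709  0.6044468 ]
big [0.525 0.216 0.03 ]
small [0.502 0.296 0.03 ]
alarm [ 0.502 -0.073  0.02 ]
hood [ 0.492 -0.068  0.06 ]
beaker [0.386 0.103 0.   ]
jar [0.68  0.176 0.   ]
brown1 [0.595 0.085 0.015]
big [0.544 0.219 0.03 ]
small [0.506 0.268 0.03 ]
alarm [ 0.512 -0.104  0.02 ]
hood [ 0.498 -0.102  0.06 ]
beaker [0.388 0.101 0.   ]
jar [0.684 0.17  0.   ]
```

```bash
python3 - <<'E'
from h import *
import pickle
d={}
for n,p,th in [("alarm",[.5,-.09,.36],1.4),("stand",[.525,.245,.36],2.0)]:
    arm.reach(p,quat(down(th)));o=arm.observe();im=arm.snapshot("wrist");d[n]=(o,im)
    cv2.imwrite(f"pics/{n}1.png",cv2.resize(im,(800,600),interpolation=cv2.INTER_CUBIC)); print(o["t"],o["ee_pos"])
pickle.dump(d,open("d1.pkl","wb"))
E
```

```text
2.2833 [ 0.49998232 -0.09068036  0.36004921]
3.6 [0.52523226 0.24400759 0.35997586]
```

View pics/alarm1.png

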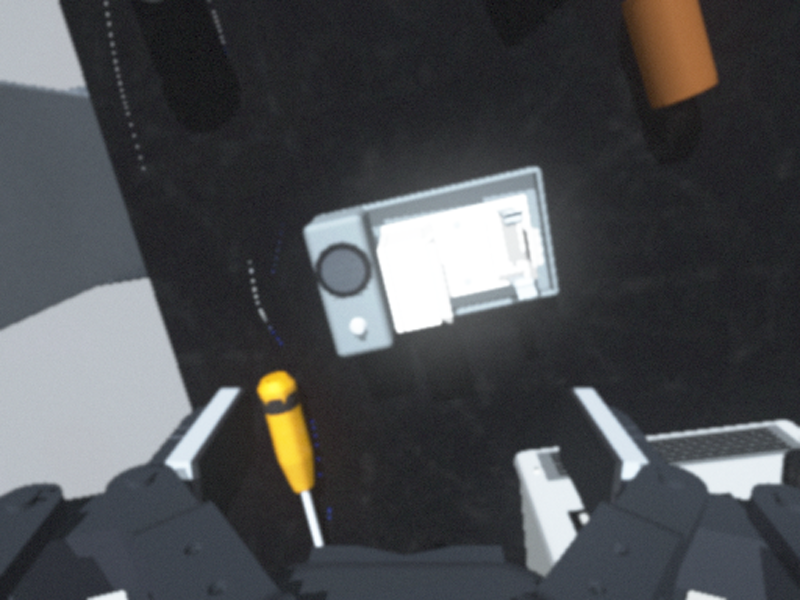

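View pics/stand1.png

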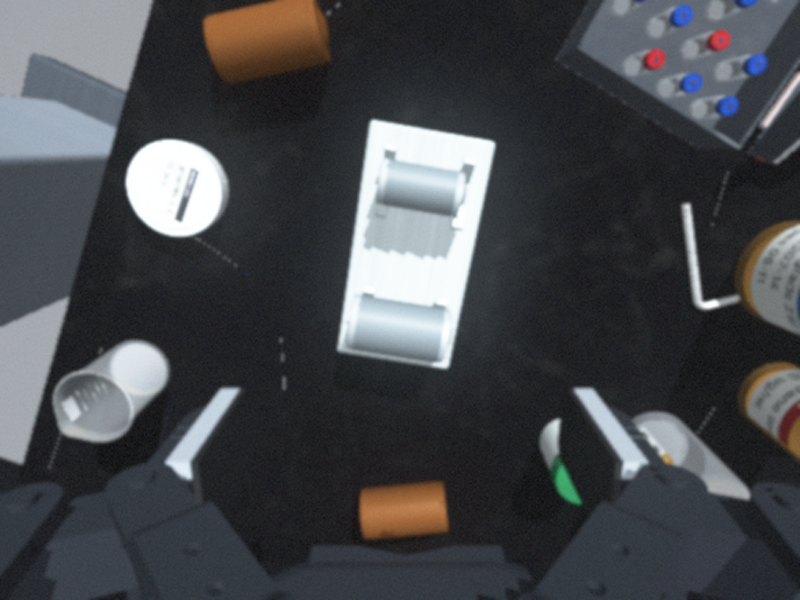

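The alarm view shows the sensor head at (345,285), the hood at (415,285) and the clips and end wall near (520,250), so bay +x points right and slightly up. In the stand view the large cell is at (398,328) and the small one at (423,185). I need crops to find the button end and the hood and clip details.

```bash
python3 - <<'E'
from h import *
import pickle
d=pickle.load(open("d1.pkl","rb"))
a=d["alarm"][1][100:230,185:365]; s=d["stand"][1][70:240,205:330]
g=lambda im:(255*(im/255.)**1.8).astype(np.uint8)
A=cv2.resize(g(a),(800,578),interpolation=cv2.INTER_CUBIC)
S=cv2.resize(s,(441,600),interpolation=cv2.INTER_CUBIC)
cv2.imwrite("pics/ca.png",A);cv2.imwrite("pics/cs.png",S)
E
```

```text
(no output)
```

View pics/ca.png

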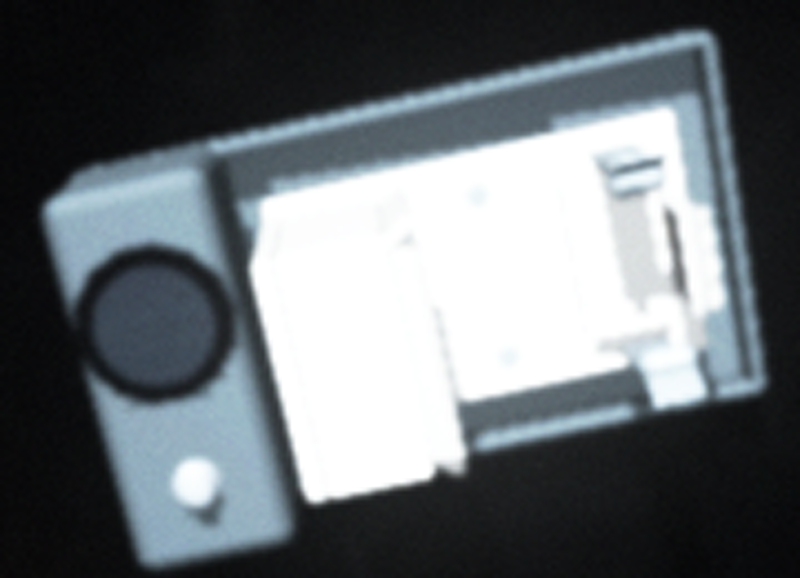

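View pics/cs.png

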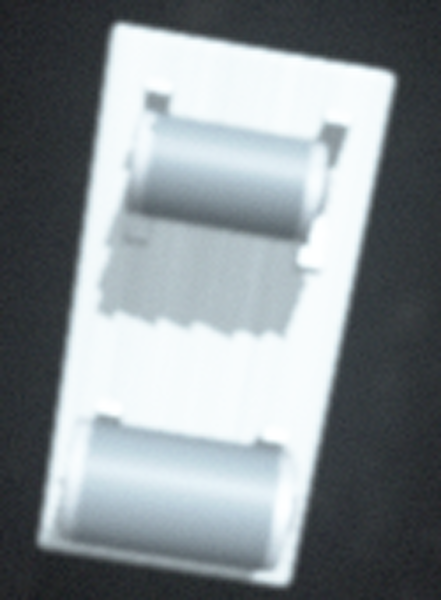

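The crops show the head, the hood (front flare near crop x=440), both clips and the end wall, and both cells with their axes. They don't show which end is the button. I'll take angled close views of both cell ends and two closer views of the alarm.

```bash
python3 - <<'E'
from h import *
import pickle
d=pickle.load(open("d1.pkl","rb"))
w=cam("wrist",d["stand"][0])
C=lambda x,y,z:onz(w,205+x/3.528,70+y/3.528,z)
tl,tr,bl,br=[C(*p,.005)[:2] for p in[(115,25),(393,72),(42,545),(290,585)]]
print("stand",tl,tr,bl,br,[np.degrees(np.arctan2(*(v[::-1]))) for v in(tr-tl,br-bl,tl-bl,tr-br)])
big=C(178,492,.03);print("big",big,"small",C(230,176,.03))
l=C(65,485,.03);r=C(292,500,.03);print("len",np.linalg.norm(l-r))
ax=np.radians(16)
out={}
for n,th in(("m",ax+np.pi),("p",ax)):
    M=down(th)@R.from_euler("y",20,degrees=True).as_matrix()
    # put camera 0.2 m from the cell along its optical axis
    c=arm.get_calibration("wrist")["T_tool_cam"]
    camR=M@c[:3,:3]; camp=big+camR[:,2]*.22
    p=camp-M@c[:3,3]
    print(n,camR[:,2],p)
    try: arm.reach(p,quat(M))
    except arm.IKError as e: print("IK",e);continue
    o=arm.observe();im=arm.snapshot("wrist");out[n]=(o,im)
s=cv2.imread("pics/scene0.png")[205:265,175:255]
pickle.dump((out,s),open("d2.pkl","wb"))
T=[cv2.resize(out[k][1][92:292,156:356],(400,400)) for k in out]+[]
cv2.imwrite("pics/ends.png",np.hstack(T));print(arm.observe()["t"])
E
```

```text
stand [0.46933745 0.31283085] [0.54112015 0.33252492] [0.50769071 0.1690405 ] [0.5806956  0.18799718] [np.float64(15.341983189087632), np.float64(14.556131810219659), np.float64(104.93482962729854), np.float64(105.31369578016874)]
big [0.5343489  0.20947386 0.03      ] small [0.51168749 0.29159601 0.03      ]
len 0.06179444637658898
m [0.05543587 0.01624422 0.9983301 ] [0.62154839 0.23618912 0.25319105]
p [-0.05592234 -0.01664568  0.99829636] [0.44477353 0.18298095 0.25300147]
7.8417
```

```bash
python3 - <<'E'
from h import *
import pickle
out,s=pickle.load(open("d2.pkl","rb"))
big=np.array([.5343,.2095,.03]);ax=np.radians(15.1)
c=arm.get_calibration("wrist")["T_tool_cam"]
for n,th in(("p2",ax),("m2",ax+np.pi)):
    M=down(th)@R.from_euler("y",-28,degrees=True).as_matrix()
    camR=M@c[:3,:3]; p=big+camR[:,2]*.2-M@c[:3,3]
    print(n,camR[:,2],p)
    try: arm.reach(p,quat(M))
    except arm.IKError as e: print("IK",e);continue
    o=arm.observe();out[n]=(o,arm.snapshot("wrist"))
pickle.dump((out,s),open("d2.pkl","wb"))
T=[cv2.resize(out[k][1][122:262,190:330],(390,390)) for k in out if k in("p2","m2")]
cv2.imwrite("pics/ends.png",np.hstack(T));print(arm.observe()["t"])
E
```

```text
p2 [0.67828369 0.18375371 0.71145331] [0.62208725 0.23400344 0.23221029]
m2 [-0.67828369 -0.18375371  0.71145331] [0.44651275 0.18499656 0.23221029]
11.35
```

View pics/ends.png

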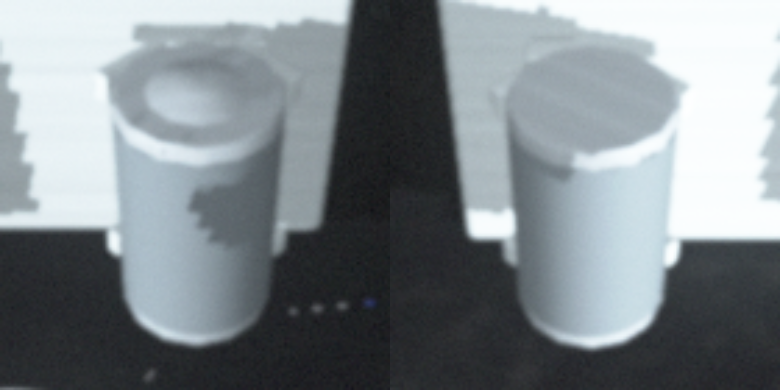

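Left (camera on the +x side): the button cone shows at (190,90). Right: the flat end. So the cell's x axis is world +15.1°. Next, near views of the bay from both sides.

```bash
python3 - <<'E'
from h import *
import pickle
d=pickle.load(open("d1.pkl","rb"))
w=cam("wrist",d["alarm"][0])
C=lambda x,y,z:onz(w,185+x/4.444,100+y/4.444,z)[:2]
a=C(45,205,.048);b=C(140,570,.048);c2=C(210,165,.048);e=C(293,535,.048);print("head",a,b,c2,e,np.linalg.norm(a-b))
y=(a-b)+(c2-e);ang=np.arctan2(-y[0],y[1]);print("ang",np.degrees(ang))
u=np.array([np.cos(ang),np.sin(ang)])
print("bay from head",(a+b)/2+.09*u,(c2+e)/2+.056*u)
W=(C(670,205,.042)+C(685,300,.042))/2;print("wall",W-.0315*u)
bay=((a+b)/2+.09*u+W-.0315*u)/2
out={}
c=arm.get_calibration("wrist")["T_tool_cam"]
for n,th in(("p",ang),("m",ang+np.pi)):
    M=down(th)@R.from_euler("y",17,degrees=True).as_matrix()
    camR=M@c[:3,:3]; p=np.append(bay,.05)+camR[:,2]*.2-M@c[:3,3]
    arm.reach(p,quat(M));o=arm.observe();out[n]=(o,arm.snapshot("wrist"))
pickle.dump((out,bay,ang),open("d3.pkl","wb"))
g=lambda im:(255*(im/255.)**2.2).astype(np.uint8)
T=[cv2.resize(g(out[k][1][40:350,150:360]),(400,590),interpolation=cv2.INTER_CUBIC) for k in out]
cv2.imwrite("pics/bay2.png",np.hstack(T));print(arm.observe()["t"])
E
```

```text
head [ 0.44975513 -0.05143483] [ 0.45194474 -0.12859501] [ 0.4824598 -0.0493762] [ 0.48449368 -0.12638805] 0.07719124013844984
ang 1.5692069740055306
bay from head [ 0.54081618 -0.08755032] [ 0.53945574 -0.0863486 ]
wall [ 0.5381106  -0.08376937]
15.9
```

View pics/bay2.png

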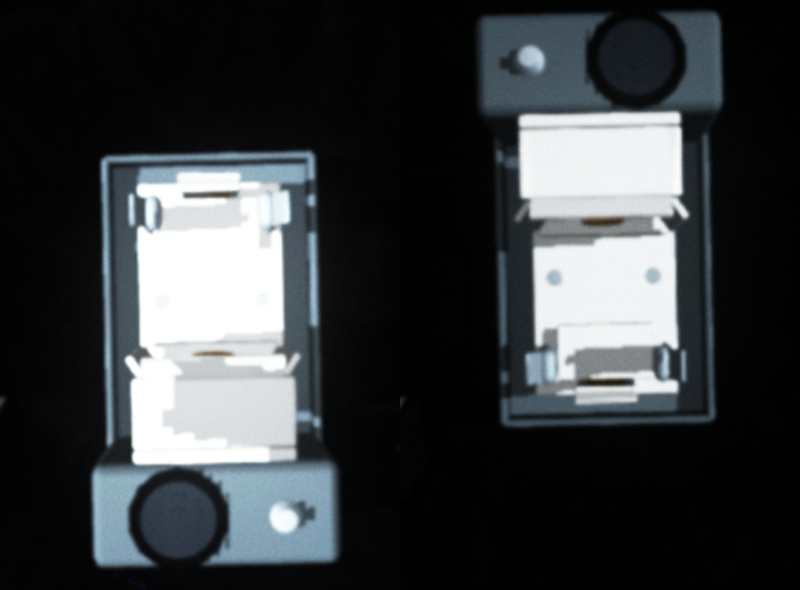

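Both views show the bay clearly. In the left panel the brass wall line is at (183–238,195), the clips at (153,213) and (268,210), the hood top front edge at y=378 (x 131–297) and the head at x 93–340, y 567. In the right panel the wall is at (580–634,382), the clips at (545,365) and (662,363), the hood front at y=197 (x 520–683) and the head at x 478–722, y 12.

```bash
python3 - <<'E'
from h import *
import pickle
out,bay,ang=pickle.load(open("d3.pkl","rb"))
w={k:cam("wrist",out[k][0]) for k in out}
def C(k,x,y,z): return onz(w[k],150+(x-(400 if k=="m" else 0))/1.905,40+y/1.903,z)[:2]
F={"wall":((31.5,.042),[(183,195),(238,195)],[(580,382),(634,382)]),
"clips":((24,.050),[(153,213),(268,210)],[(545,365),(662,363)]),
"hoodfront":((-26,.071),[(131,378),(297,378)],[(520,197),(683,197)]),
"flare":((-20,.074),[(150,347),(280,347)],[(530,218),(672,218)]),
"hoodback":((-46,.071),[(133,463),(295,463)],[(520,113),(681,113)]),
"head":((-90,.048),[(93,567),(340,567)],[(478,12),(722,12)]),
"rimfront":((50,.03),[(102,155),(315,155)],[(503,424),(714,421)])}
for n,((x,z),p,m) in F.items():
    P=[C("p",*q,z) for q in p];M=[C("m",*q,z) for q in m]
    mp,mm=sum(P)/2,sum(M)/2
    print(n,"p",(mp*1e3).round(1),"m",(mm*1e3).round(1),"avg",((mp+mm)*500).round(1),"bayx",((mp+mm)[0]*500-x).round(1),"w",np.linalg.norm(P[1]-P[0]).round(4),np.linalg.norm(M[1]-M[0]).round(4))
# precise alarm yaw: wall-to-head direction
E
```

```text
wall p [570.9 -84.8] m [569.2 -85.8] avg [570.1 -85.3] bayx 538.6 w 0.018 0.0177
clips p [564.5 -84.9] m [562.4 -87.1] avg [563.5 -86. ] bayx 539.5 w 0.0362 0.0368
hoodfront p [514.9 -87.2] m [513.  -88.7] avg [513.9 -88. ] bayx 539.9 w 0.0467 0.046
flare p [523.9 -87.2] m [519.2 -88.7] avg [521.6 -88. ] bayx 541.6 w 0.036 0.0394
hoodback p [491.  -87.9] m [489.2 -89.6] avg [490.1 -88.8] bayx 536.1 w 0.0455 0.0454
head p [451.9 -89.9] m [450.4 -91.1] avg [451.2 -90.5] bayx 541.2 w 0.0783 0.0778
rimfront p [586.7 -83.7] m [584.9 -85. ] avg [585.8 -84.3] bayx 535.8 w 0.0739 0.073
```

```bash
python3 - <<'E'
from h import *
import pickle
out,bay,ang=pickle.load(open("d3.pkl","rb"))
for k in out:
    g=cv2.cvtColor(out[k][1][40:350,150:360],cv2.COLOR_BGR2GRAY)
    L=cv2.createLineSegmentDetector().detect(g)[0][:,0]
    d=L[:,2:]-L[:,:2];n=np.hypot(*d.T);a=np.degrees(np.arctan2(d[:,1],d[:,0]))
    a=(a+45)%90-45
    i=np.argsort(-n)[:14];i=i[abs(a[i])<6]
    print(k,[(round(float(n[j])),round(float(a[j]),2),"v" if abs(d[j,1])>abs(d[j,0]) else "h") for j in i],np.average(a[i],weights=n[i]))
big=np.array([.5353,.2089]);t=np.radians(15.1);u=np.array([np.cos(t),np.sin(t)])
g=big-.003*u
M=down(t);q=quat(M)
arm.reach([*g,.27],q)
print(arm.movel([*g,.155+.033],velocity=.08,max_force=8))
arm.command_gripper(.02)
o=arm.observe();print(o["width"],o["grasp_force"],o["ee_pos"],o["wrist_force"])
arm.movel([*g,.29],velocity=.1)
o=arm.observe();print(o["width"],o["grasp_force"],o["ee_pos"],o["wrist_force"],o["t"])
E
```

```text
p [(154, -1.2, 'v'), (154, -1.37, 'v'), (146, -1.2, 'v'), (138, -1.22, 'v'), (108, -1.26, 'h'), (101, -1.43, 'h'), (85, -1.63, 'h'), (69, -1.45, 'h'), (61, -1.12, 'v'), (61, -1.54, 'v'), (49, -1.45, 'v'), (48, -1.03, 'v'), (45, -0.9, 'v'), (44, -2.3, 'h')] -1.3335546
m [(154, -1.31, 'v'), (153, -1.35, 'v'), (145, -1.34, 'v'), (135, -1.34, 'v'), (109, -1.39, 'h'), (101, -1.46, 'h'), (78, -1.49, 'h'), (78, -1.19, 'h'), (74, -1.39, 'h'), (69, -1.46, 'h'), (63, -1.44, 'v'), (61, -1.24, 'v'), (56, 0.52, 'h'), (54, -1.56, 'h')] -1.2906576
False
0.03233060031063078 59.336936473846436 [0.53233267 0.2090054  0.18864639] [-2.17939146  5.23648742  4.16405282]
0.032603960446558465 59.50284540653229 [0.53216705 0.20800062 0.28922894] [ 0.40167623  0.30082182 -1.32526485] 21.6167
```

```bash
cat >> h.py <<'E'
def tool(yaw,lean):
    """tool down, tool x along yaw, its upper end leaning toward +x by lean (rad)"""
    return down(yaw)@R.from_euler("y",lean).as_matrix()
E
python3 - <<'E'
from h import *
t=np.radians(15.1);u=np.array([np.cos(t),np.sin(t),0])
M=tool(t,np.radians(20));print("tool z",M[:,2], "want -u*.34",-u*.34)
c=np.array([.5352,.2098,.030]);G=c-.001*u
o=arm.observe()
arm.movel([.5323,.2090,.1892],velocity=.08,max_force=8)
print(arm.observe()["ee_pos"],arm.observe()["wrist_force"])
arm.command_gripper(.07)
arm.movel(G-.158*M[:,2],frame=quat(M),velocity=.06)
print(arm.observe()["ee_pos"],G-.158*M[:,2],arm.observe()["wrist_force"])
arm.command_gripper(.02)
o=arm.observe();print(o["width"],o["ee_pos"],o["wrist_force"])
arm.movel(o["ee_pos"]+[0,0,.10],velocity=.1)
o=arm.observe();print(o["width"],o["grasp_force"],o["ee_pos"],o["wrist_force"],o["t"])
im=arm.snapshot("wrist")
w=cam("wrist",o);T=M[:,2]
cc=o["ee_pos"]+.158*T+.001*u
n=np.array([0,0,1.]);s=np.cross(n,u)
big=cv2.resize(im,(800,600),interpolation=cv2.INTER_CUBIC)
for x,r in((.03075,.005),(.02825,.017)):
    for f in np.linspace(0,2*np.pi,24): 
        p=proj(w,cc+x*u+r*(np.cos(f)*n+np.sin(f)*s))*800/512; cv2.circle(big,tuple(int(v) for v in p),2,(0,0,255),-1)
cv2.imwrite("pics/held.png",big)
E
```

```text
tool z [ 0.33021109  0.08909779 -0.93969262] want -u*.34 [-0.32826069 -0.08857153 -0.        ]
[0.53254387 0.20906242 0.18970569] [ 0.86575137  0.40922372 -0.85032029]
[0.48250597 0.19561861 0.17869052] [0.48206118 0.19546204 0.17847143] [ 0.66320129 -0.05861389 -0.95188615]
0.03242376111844003 [0.48218437 0.1957349  0.17874061] [-2.02728559  2.02979364  2.87467834]
0.0320041141744585 59.484747648239136 [0.48189702 0.19558647 0.27799438] [ 0.03813351 -0.05014209 -1.75621003] 26.0833
```

View pics/held.png

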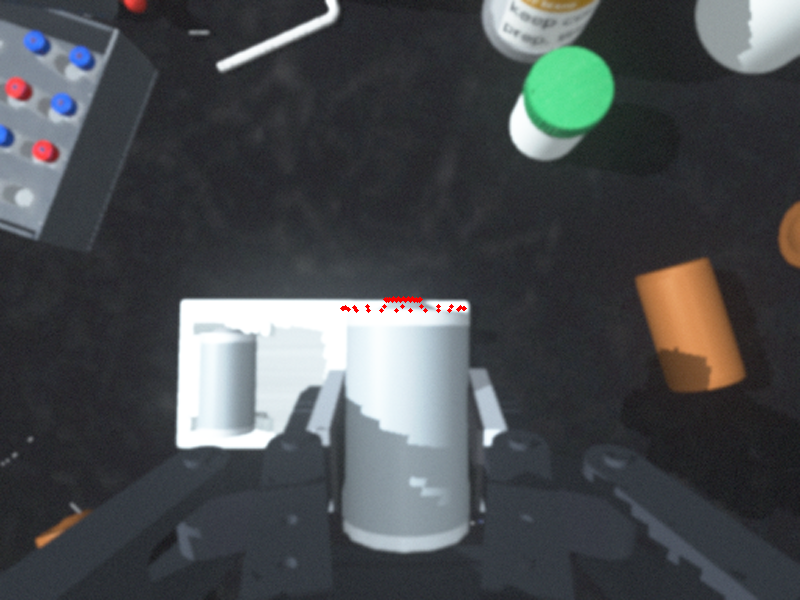

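The held cell's button end is where predicted (face at about (403,300)), but the lean has the wrong sign. I'll set it back and regrip leaning the other way.

```bash
sed -i 's/from_euler("y",lean)/from_euler("y",-lean)/' h.py
python3 - <<'E'
from h import *
t=np.radians(15.1);u=np.array([np.cos(t),np.sin(t),0])
M=tool(t,np.radians(20));assert M[:,2]@u<0
c=np.array([.5354,.2099,.030]);G=c-.001*u
p=G-.158*M[:,2]
assert arm.ik(p,quat(M)) is not None
arm.movel([.48218,.19573,.1793],velocity=.1,max_force=8)
arm.command_gripper(.07)
arm.movel(p,frame=quat(M),velocity=.1)
print(arm.observe()["ee_pos"]-p,arm.observe()["wrist_force"])
arm.command_gripper(.02)
o=arm.observe();print(o["width"],o["ee_pos"]-p,o["wrist_force"])
arm.movel(o["ee_pos"]+[0,0,.09],velocity=.12)
o=arm.observe();print(o["width"],o["grasp_force"],o["ee_pos"],o["wrist_force"],o["t"])
E
```

```text
[-4.25193418e-04 -1.04072235e-04 -7.33349127e-05] [ 1.03329373 -0.65617216 -1.06936833]
0.0322115713202146 [-0.00014649  0.00015347  0.00054347] [-1.34474604  1.85060589  2.74651722]
0.0320586452272962 59.4892144203186 [0.5862265  0.22374194 0.2681595 ] [-0.55421879  0.63740365 -1.32367254] 30.1333
```

```bash
cat >> h.py <<'E'
B=np.array([.5395,-.0867,.023]);YAW=np.radians(2.88)
REL=np.radians(20)
def bay_pose(px,pz,th,s=0):
    """TCP pose with the cell's lower flat-end corner at (px,pz) mm, button raised th deg, backed off s mm along its axis"""
    th=np.radians(th);a=np.array([np.cos(th),np.sin(th)]);n=np.array([-a[1],a[0]])
    g=np.array([px,pz])+(30.75-1+s)*a+17*n
    M=tool(YAW,REL-th)
    W=B+np.array([g[0]*np.cos(YAW),g[0]*np.sin(YAW),g[1]])/1e3
    return W-.1585*M[:,2],quat(M)
def inbay(o):
    d=o["ee_pos"]-B;c,s=np.cos(YAW),np.sin(YAW)
    return (np.array([d[0]*c+d[1]*s,-d[0]*s+d[1]*c,d[2]])*1e3).round(1)
def fb(o):
    f=o["wrist_force"];c,s=np.cos(YAW),np.sin(YAW)
    return np.array([f[0]*c+f[1]*s,-f[0]*s+f[1]*c,f[2]]).round(1)
E
python3 - <<'E'
from h import *
p,q=bay_pose(-27,4,20,45)
arm.reach(p+[0,0,.06],q);print(arm.observe()["t"])
print(arm.movel(p,velocity=.06,max_force=6),fb(arm.observe()))
for s,mf in((22,5),(10,9),(0,13)):
    p,q=bay_pose(-27,4,20,s);r=arm.movel(p,frame=q,velocity=.035,max_force=mf)
    o=arm.observe();print(s,r,inbay(o),(1e3*(o["ee_pos"]-p)).round(1),fb(o),o["t"],o["width"])
    if r:break
for n in("side","wrist"):cv2.imwrite(f"pics/in_{n}.png",arm.snapshot(n))
E
```

```text
31.275
False [ 0.  -1.1 -1.9]
22 False [ 16.   -0.  196.5] [ 0.1 -0.   0.3] [1.1 0.4 1.7] 33.2333 0.03255599820518254
10 False [  4.3  -0.  191.8] [-0.3 -0.  -0.3] [ 0.8 -0.5  0.1] 33.725 0.0319730695018828
0 False [-3.900e+00 -1.000e-01  1.896e+02] [ 1.  -0.   0.9] [ 5.  -0.2  3.7] 34.1583 0.03243973598906717
```

```bash
python3 - <<'E'
from h import *
px,pz,th=-27,4.,20.
for th in (18,16,14,12,10,8,6):
    px=max(-30.5,px-.7); o=arm.observe();F=max(0,fb(o)[2]); pz=max(-8,min(pz-.7,2)-0) if F<6 else -.45*F+1
    p,q=bay_pose(px,pz,th);r=arm.movel(p,frame=q,velocity=.03,max_force=14)
    o=arm.observe();print(th,round(px,1),round(pz,1),r,inbay(o),(1e3*(o["ee_pos"]-p)).round(1),fb(o),o["ft_torque"].round(2),o["t"].__round__(1))
    if r or fb(o)[2]>24:break
E
```

```text
18 -27.7 2 False [  2.2  -0.2 186.6] [ 1.4 -0.1  0.8] [4.6 1.3 5.1] [ 0.07 -0.69 -0.  ] 34.6
16 -28.4 1.3 False [  7.9  -0.2 184.7] [ 1.4 -0.1  0.8] [ 5.2 -0.2  4.6] [ 0.03 -0.66 -0.01] 35.0
14 -29.1 0.6 False [ 13.6  -0.2 182.6] [ 1.4 -0.1  0.7] [5.9 0.  5. ] [ 0.   -0.74 -0.08] 35.3
12 -29.8 -0.1 False [ 19.2  -0.2 180.3] [ 1.4 -0.2  0.7] [ 6.2 -0.3  3.2] [ 0.06 -0.73 -0.04] 35.7
10 -30.5 -0.8 False [ 24.8  -0.2 178. ] [ 1.4 -0.1  0.8] [7.1 0.3 5.5] [ 0.04 -0.76  0.04] 36.0
8 -30.5 -1.5 False [ 3.070e+01 -1.000e-01  1.754e+02] [ 1.2 -0.1  0.9] [5.7 0.2 6.6] [ 0.06 -0.64  0.02] 36.4
6 -30.5 -2.0 False [ 3.670e+01 -1.000e-01  1.728e+02] [ 1.  -0.1  1. ] [ 4.4 -0.2  6.7] [ 0.03 -0.53 -0.  ] 36.8
```

```bash
python3 - <<'E'
from h import *
for th,pz in((4,-2.5),(2,-3),(0,-3.5),(0,-5),(0,-6.5),(-1,-7)):
    p,q=bay_pose(-30.5,pz,th);r=arm.movel(p,frame=q,velocity=.025,max_force=12)
    o=arm.observe();print(th,pz,r,inbay(o),(1e3*(o["ee_pos"]-p)).round(1),fb(o),o["ft_torque"].round(2),round(o["t"],1))
    if r or fb(o)[2]>24:break
cv2.imwrite("pics/p_side.png",cv2.resize(arm.snapshot("side")[230:330,230:350],(720,600),interpolation=cv2.INTER_CUBIC))
E
```

```text
4 -2.5 False [ 4.26e+01 -1.00e-01  1.70e+02] [ 0.9 -0.1  1.1] [4.5 1.4 8.4] [ 0.07 -0.45  0.04] 37.2
2 -3 False [ 4.850e+01 -1.000e-01  1.667e+02] [ 0.9 -0.1  0.9] [ 4.6 -0.4  7.9] [ 0.05 -0.56 -0.02] 37.6
0 -3.5 False [ 5.390e+01 -1.000e-01  1.628e+02] [ 0.5 -0.   0.4] [4.1 0.4 6.1] [ 0.05 -0.49  0.05] 38.0
0 -5 False [ 5.390e+01 -1.000e-01  1.618e+02] [ 0.4 -0.1  0.9] [3.7 0.6 6.9] [ 0.11 -0.31 -0.05] 38.3
0 -6.5 False [ 5.390e+01 -1.000e-01  1.608e+02] [ 0.4 -0.   1.3] [ 3.9 -0.  10.3] [ 0.12 -0.16 -0.02] 38.5
-1 -7 False [ 5.67e+01 -1.00e-01  1.59e+02] [ 0.3 -0.   1.5] [ 2.9  1.4 11.7] [ 0.06 -0.09 -0.01] 38.8
```

```bash
python3 - <<'E'
from h import *
for th,pz in((-2,-8),(-3,-9),(-4,-9.5)):
    p,q=bay_pose(-30.5,pz,th);r=arm.movel(p,frame=q,velocity=.025,max_force=12)
    o=arm.observe();print(th,pz,r,inbay(o),(1e3*(o["ee_pos"]-p)).round(1),fb(o),o["ft_torque"].round(2),round(o["t"],1))
    if r or fb(o)[2]>22:break
a=cv2.resize(arm.snapshot("side")[240:330,235:335],(400,360),interpolation=cv2.INTER_CUBIC)
b=cv2.resize(arm.snapshot("wrist")[100:364,110:400],(400,360))
cv2.imwrite("pics/chk.png",np.hstack([a,b]))
E
```

```text
-2 -8 False [ 5.930e+01 -1.000e-01  1.568e+02] [ 0.1 -0.1  1.9] [ 1.6 -0.1 13.9] [ 0.09 -0.08 -0.02] 39.2
-3 -9 False [ 6.190e+01 -1.000e-01  1.546e+02] [-0.1 -0.1  2.3] [ 0.3  1.2 16.6] [ 0.07  0.28 -0.13] 39.5
-4 -9.5 False [ 6.450e+01 -1.000e-01  1.526e+02] [-0.3 -0.1  2.5] [ 1.   0.6 16.9] [ 0.09  0.43 -0.03] 39.8
```

View pics/chk.png

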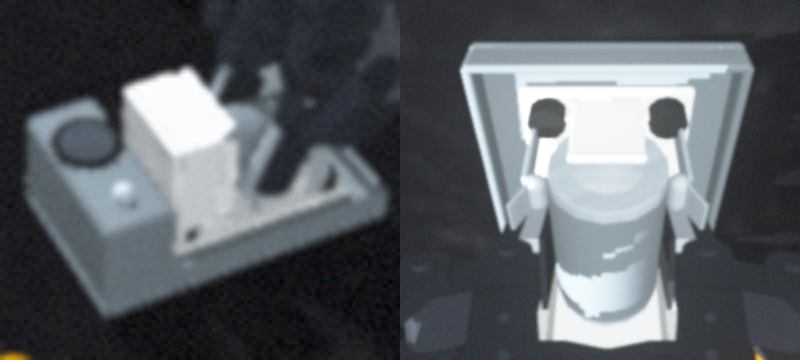

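The left panel shows the fingers in the open part of the bay. In the right panel the button is hidden behind the end plate at (605,130), and the cell lies between the clips at (535,185) and (680,190). I'll unload gently, release slightly, and feel and press from above with closed fingers.

```bash
python3 - <<'E'
from h import *
for th,pz in((-1,-5),(0,-1.5)):
    p,q=bay_pose(-30.2,pz,th);arm.movel(p,frame=q,velocity=.03);o=arm.observe();print(th,pz,inbay(o),fb(o),o["ft_torque"].round(2),round(o["t"],1))
arm.command_gripper(.041);o=arm.observe();print(o["width"],fb(o),o["t"])
p=o["ee_pos"];print(arm.movel(p+[0,0,.08],velocity=.08,max_force=6),fb(arm.observe()))
arm.command_gripper(0)
M=tool(YAW,0);Y=np.array([np.cos(YAW),np.sin(YAW),0])
P=B+.014*Y+[0,0,.173+.06];arm.reach(P,quat(M))
f0=fb(arm.observe())[2]
r=arm.movel(P-[0,0,.04],velocity=.025,max_force=3)
o=arm.observe();print("contact",r,"tip z bay",inbay(o)[2]-173,fb(o),f0,round(o["t"],1))
E
```

```text
-1 -5 [ 5.650e+01 -1.000e-01  1.605e+02] [ 3.4 -0.5  7.8] [-0.01  0.03 -0.05] 40.4
0 -1.5 [ 5.370e+01 -1.000e-01  1.644e+02] [3.7 0.  3.6] [-0.08 -0.21  0.  ] 40.8
0.040993072642607264 [ 0.9 -1.3  0.2] 41.0083
False [ 0.3 -0.   0.7]
contact True tip z bay 32.19999999999999 [-0.5  0.3  3.6] 0.2 44.2
```

```bash
python3 - <<'E'
from h import *
Y=np.array([np.cos(YAW),np.sin(YAW),0])
def press(x,lean,F):
    M=tool(YAW,np.radians(lean));up=-M[:,2]
    P=B+x/1e3*Y+[0,0,.045]+.173*up
    arm.movel(P,frame=quat(M),velocity=.08)
    for mf in(3,F):
        r=arm.movel(P-[0,0,.045],velocity=.02,max_force=mf);o=arm.observe()
        tip=((o["ee_pos"]-.173*up-B)[2]*1e3).round(1);print(x,r,tip,fb(o),"unsunk",(tip+.45*fb(o)[2]).round(1),round(o["t"],1))
    arm.movel(P,velocity=.08)
press(14,0,10)
press(-5,10,7)
press(14,0,3)
E
```

```text
14 True 32.4 [ 0.7 -0.7  4.1] unsunk 34.2 45.4
14 True 27.6 [-3.1  0.7 11.9] unsunk 33.0 46.1
-5 True 32.8 [ 0.4 -0.6  3.3] unsunk 34.3 47.7
-5 True 29.6 [-1.   0.5 10.7] unsunk 34.4 48.3
14 True 31.9 [ 0.1 -0.1  3.2] unsunk 33.3 49.9
14 True 30.6 [-1.3 -0.1  6.2] unsunk 33.4 50.3
```

```bash
python3 - <<'E'
from h import *
o=arm.observe();arm.movel(o["ee_pos"]+[0,0,.1],velocity=.12);arm.hold(.3);print(arm.observe()["t"],arm.hand_in())
E
```

```text
the job is handed in; nothing more can be done
51.925 None
```

I put the larger cell in the bay, flat end first against the spring, then pressed the button end down between the clips, and handed in at 51.9 s; probing its top at two points put it about 34 mm above the bay floor and level, as a seated cell should be, but I took no final picture and the hand-in returned no verdict.

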